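Load the last carton and latch the stock crate's gate

TASK

Stand the loose sweet carton, on its long edge as it is now, in the empty left-hand half of the wire crate beside the carton already in there, setting it down rather than dropping it. Swing the crate's front gate shut with its latch bar lifted clear of the striker, and let the bar drop fully down into the striker's notch so that the gate stays held against its spring buffer when you let go. The striker's depth is only roughly known, so feel for it and never force the bar against it; leave the other things on the counter where they are.

Things in the scene. Friction and masses are not known exactly. Their poses are not given: they have to be found in the camera images.
- crate: fixed wire crate, open top, 170 mm deep, 212 wide, walls 66 high. Origin under its middle on the counter; x to its back, y to its left seen from its front (gate side), z up. Inside: floor 4 mm up, x -76 to 80, y -102 to 102 mm. A flat carton lies in the right-hand half (y -83 to 21 mm)
- bay (a point): floor middle of the crate's empty left-hand half, 4 mm above the counter: free for 81 mm in y (crate axes), 156 mm in x; the walls beside it stand 66 mm high
- catch (a point): nominal middle of the notch floor of the steel striker (26 mm wide in y), 36 mm up, crate axes. Front to back in x: blunt horn 7 mm, top 52 mm above the counter; notch 9.5 mm; shoulder 5.5 mm, also 52 mm up; back stop 5 mm, top 88 mm up. Clamped through a slot, so it really sits up to 9 mm forward or back of this point in x (not measured). Rigid: press the bar on it with 20 N at most
- carton_mid (a point): centre of the loose printed sweet carton, 0.11 to 0.23 kg. It stands on its long edge: 48 mm thick, 124 long, 104 high, centre 52 mm above what it stands on. Grasp from above across the 48 mm, near the top. Frame: z level, across the thickness; y level, along the length; x up
- gate (a joint): gate angle, rad. Wire gate 185 mm wide, top 61 mm up. 0: in the plane of the crate's front; grows as the free right end swings out to the front; stops at -0.09 and 0.6. Stays where left, but inward of about 0.08 rad a spring buffer pushes the free end back out, from 1.5 N at first touch to 6 N at -0.07. Latched it stands between -0.055 and 0.055, as the striker sits
- gate_hinge (a point): point on the gate's upright hinge axis, at the left front post: crate x -80, y 92 mm. The frame turns with the gate: x through it to the back, y along it to the left, z up; the gate lies on the -y side
- bar (a joint): lift angle of the latch bar, rad: steel bar on the gate's outside, 6 mm thick, 14 high. 0: level, fully down, underside 38 mm above the counter; grows as its right end rises; stop at 0.34; falls by its own weight (0.12 kg). Above 0.11 it clears the horn where it crosses the striker; at 0.2 it clears horn and shoulder by 12 mm or more and would still meet the back stop
- bar_pivot (a point): pivot of the latch bar, 45 mm up; in gate_hinge axes x -16, y -70 mm. The bar turns about x and runs 166 mm from here along -y, past the gate's end; it crosses the striker 148 mm from here
- knob (a point): centre of the black ball knob, 24 mm diameter, on an 8 mm post on the latch bar: 95 mm along the bar from the pivot and 55 mm above the bar's middle line, so 100 mm above the counter with the bar down. Pinch from above. Its frame turns with gate and bar (x through the gate to the back)
- calculator: calculator, 118x69x13 mm, bystander; origin under its middle
- rubber_stamp: rubber stamp with a turned handle, 73 mm high, bystander; origin under its middle
- sweet_tray: clear open tray of small sweets, 88x142x57 mm, bystander; origin under its middle

How it is judged:
By the outcome, as a careful person would: the job done as asked, in the order asked, and still so for the second after the job is handed in, with the robot touching nothing.
It also fails if it takes over 59 s, if anything falls off the work surface, if the arm or the gripper's body presses on something with over 40 N, if the wrist force passes 120 N, or if a joint passes its speed limit or range.

ROBOT

A 6-joint arm with a two-finger parallel gripper is mounted at the origin on a cart in front of the work surface, level with it; the furniture and walls round the work are solid. World frame = base frame: x ahead of the robot, y to its left, z up, the work surface at z = 0. Lengths are in mm, angles in rad, forces in N, time in s.
With the tool pointing down it reaches from about 250 to 725 mm from the base axis. Payload 4 kg.
Tool frame: the origin (TCP) lies at the very end of the fingers, on their centre line; the grasp point (between the pads) lies 19 mm behind it; z points along the fingers, y is the line along which they close (so a half turn about z gives the same grasp; the last joint's range is limited). The gripper opens to 85 mm and grips with 20 to 120 N. Pads are 22 mm wide; open, the fingers measure 114 mm over their backs; the gripper's body (76 mm by 85 mm) begins 54 mm behind the grasp point. The pads swing forward as they close: fully open they stand 13 mm farther back than shut.
Start: joints at [-1.157, 0.241, 0.005, 1.335, 0, 1.571], TCP at [201.044, -457.8, 231.306] pointing down, gripper open.
Joint ranges: [-2.72, 2.72], [-1.05, 1.87], [-1.09, 1.28], [-1.99, 2.15], [-1.42, 1.44], [-3.14, 3.14]. Speed limits (rad/s): [2.79, 2.79, 3.14, 3.14, 3.14, 3.14].

INTERFACE

Orientations are given as a unit quaternion [w, x, y, z].
In Python, from plant import state, camera, hand_in gives the robot as it stands. The module is installed in compiled form; this text tells all that it offers.
- The arm moves only by the tool jog_arm, never from a script. Its arguments are lists of equal length, an entry for each row: "travel": the shift along the tool's x, y, z in mm, a list of three; "twist": the turn, a rotation vector about the tool's x, y, z in degrees, a list of three; "hand": the opening in per cent of the stroke, from 0 (shut) to 100 (fully open). In form: {"travel": [[tx, ty, tz], ...], "twist": [[ax, ay, az], ...], "hand": [hand, ...]}. A call has 1 to 8 rows; each row is the pose to reach, as a shift and turn from the pose commanded when the call began, along the tool's axes at that moment; what a row does not reach only later rows make up. A row lasts 1/12 s, in which the tool goes at most 41.7 mm and 7.16 degrees, less where a joint would pass 70% of its speed; a pose out of reach is approached as far as the arm can. A call with a gripper value outside its range is refused whole. The fingers move at their own pace and stop on an object; "force" is the grip in N (left out, the last holds). Time passes only in rows, so rows that repeat a pose let the fingers close. It gives the time, the measured TCP pose, the force, the opening and the grip force at its end, in the units of the state.
- state(): the state, without advancing time (a new reading comes with each control period).
- camera(name): name is "scene" or "side" or "wrist"; returns a dict with "img" (384x512x3 uint8, red, green, blue), "fx", "fy", "cx", "cy" (pixels), "R" (3x3) and "t" (3): a world point X has camera coordinates R X + t. Camera axes: x right, y down, z forward; pixel columns grow to the right and rows downward; lengths in mm; the calibration is good to about 2 mm. The wrist camera is an equidistant fisheye: a pixel r from the principal point sees the ray r / f radians off the axis. A picture is of the moment at which its call begins. There is no depth.
- hand_in(): hands the job in; it is judged then, once.
The state is a dict: "time": time; "joints": joint angles; "joint_vel": joint speeds; "tau": joint torques, N m; "tcp_pos": TCP position; "eef_rot": TCP orientation; "force": force on the tool from outside, world axes, zero at the start; "moment": the same for the moment, N m; "grip_width": finger opening in mm; "gripper_force": force on a finger pad.
Only numpy, scipy, OpenCV 4.12 (cv2) and the standard library are available. Lean on these libraries where they do the work, as an engineer would, in place of code of your own. Each camera call takes 0.05 s, during which the arm holds its last target. There are 200 camera calls.

## Working session

There is one attempt and no reset: what is moved stays moved. The work goes in short steps, Python scripts to look and compute and a tool call to move; the robot and the scene stay as the last step left them, time stands still between calls to the robot, and variables do not carry over. Pictures are saved under pics/ and viewed, at most 10 in all, crops included, and the job is handed in when it is done.

Besides the shell and the picture viewer there is one more tool, called after "Emit:" in YAML: its name, and indented under it one key for each argument. jog_arm: Moves the arm, as the interface text tells. Its arguments: {"type":"object","properties":{"travel":{"type":"array","items":{"type":"array","items":{"type":"number"}}},"twist":{"type":"array","items":{"type":"array","items":{"type":"number"}}},"hand":{"type":"array","items":{"type":"number"}},"force":{"type":"number"}},"required":["travel","twist","hand"]}

```bash
mkdir -p pics; ls
python3 - <<'E'
from plant import state,camera
import cv2,numpy as np,pickle
s=state();print(s)
for n in ["scene","side","wrist"]:
    c=camera(n);pickle.dump(c,open(f"pics/{n}0.pkl","wb"))
    cv2.imwrite(f"pics/{n}0.png",cv2.resize(c["img"][:,:,::-1],(800,600),interpolation=cv2.INTER_CUBIC))
    print(n,c["fx"],c["fy"],c["cx"],c["cy"],np.round(c["R"],3).tolist(),np.round(c["t"],1), np.round(-c["R"].T@c["t"],0))
E
```

```text
pics
{'time': 0.0, 'joints': array([-1.15699524e+00,  2.41410531e-01,  3.72571420e-03,  1.33519036e+00,
        3.15274036e-05,  1.57075461e+00]), 'joint_vel': array([-8.54341241e-06,  9.82561439e-04, -5.00587596e-04,  1.40108091e-04,
        9.30228922e-05,  1.13842322e-03]), 'tau': array([ 1.75967471e-04, -3.72321403e+01,  2.52405471e+01,  1.69617048e-02,
        1.26166660e-04, -4.61892231e-07]), 'tcp_pos': array([ 200.80257916, -457.22087886,  230.41474117]), 'eef_rot': array([-1.02049829e-03,  9.78667518e-01,  2.05447826e-01, -1.98077609e-04]), 'force': array([ 0.42622158,  0.56342825, -0.642684  ]), 'moment': array([ 0.06540403, -0.00510233, -0.01486281]), 'gripper_force': 0.0, 'grip_width': 85.22485646217692}
scene 357.08399543146203 357.08399543146203 254.72171431260384 190.07468344748622 [[-0.737, -0.676, -0.01], [-0.51, 0.566, -0.648], [0.444, -0.473, -0.762]] [299.1 454.4 575.8] [197. 217. 736.]
side 487.84751406223137 487.84751406223137 262.05064210371825 190.0212466927151 [[0.855, 0.519, -0.009], [0.419, -0.7, -0.578], [-0.306, 0.491, -0.816]] [-366.3 -345.9 1547.1] [ 932. -811. 1059.]
wrist 297.3186396354542 297.3186396354542 253.3655389436493 198.0932503774799 [[0.403, -0.915, -0.002], [-0.873, -0.385, 0.299], [-0.275, -0.119, -0.954]] [-498.7  -39.9  380.7] [ 271. -427.  374.]
```

View pics/scene0.png

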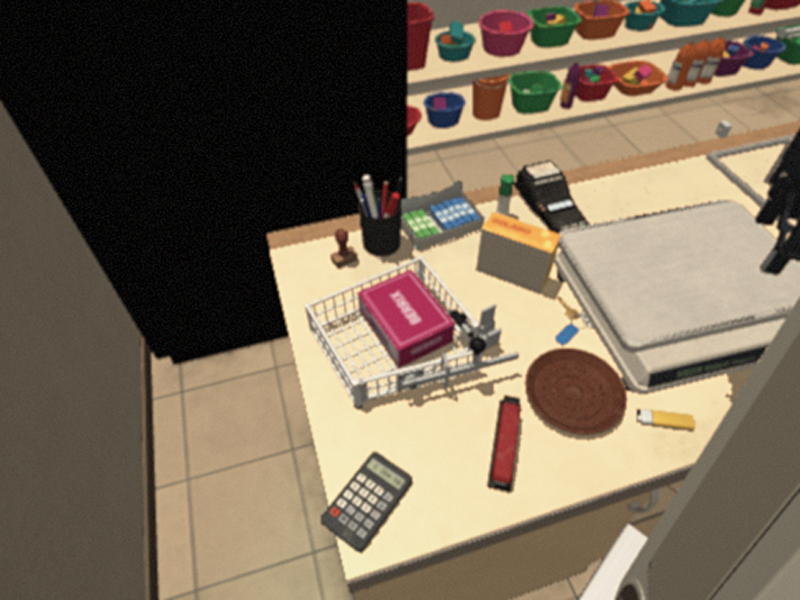

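View pics/side0.png

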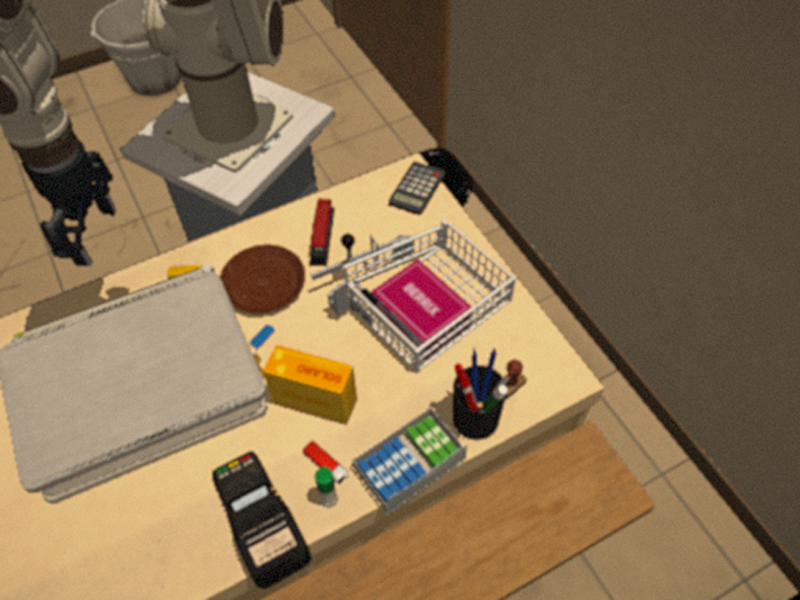

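Run:
```python
import cv2,pickle
for n,(x,y,w,h) in dict(scene=(190,130,170,127),side=(165,135,170,127)).items():
    im=pickle.load(open(f"pics/{n}0.pkl","rb"))["img"][y:y+h,x:x+w,::-1]
    im=cv2.resize(im,(800,598),interpolation=cv2.INTER_CUBIC)
    for k in range(0,w,10): cv2.putText(im,str(x+k),(int(k*4.706),10),0,.35,(255,255,0),1);cv2.line(im,(int((k+.5)*4.706),12),(int((k+.5)*4.706),18),(255,255,0),1)
    for k in range(0,h,10): cv2.putText(im,str(y+k),(0,int((k+.5)*4.706)+4),0,.35,(255,255,0),1)
    cv2.imwrite(f"pics/{n}c.png",im)
```

```text
(no output)
```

View pics/scenec.png

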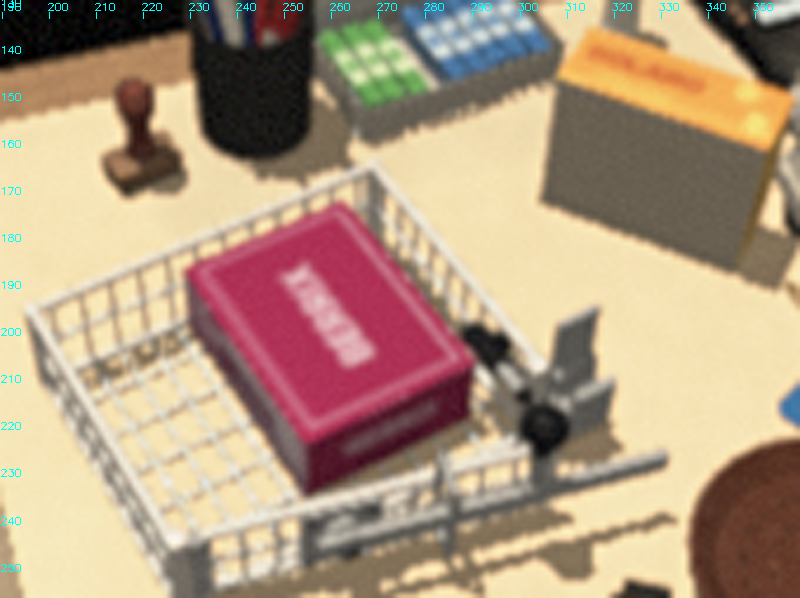

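View pics/sidec.png

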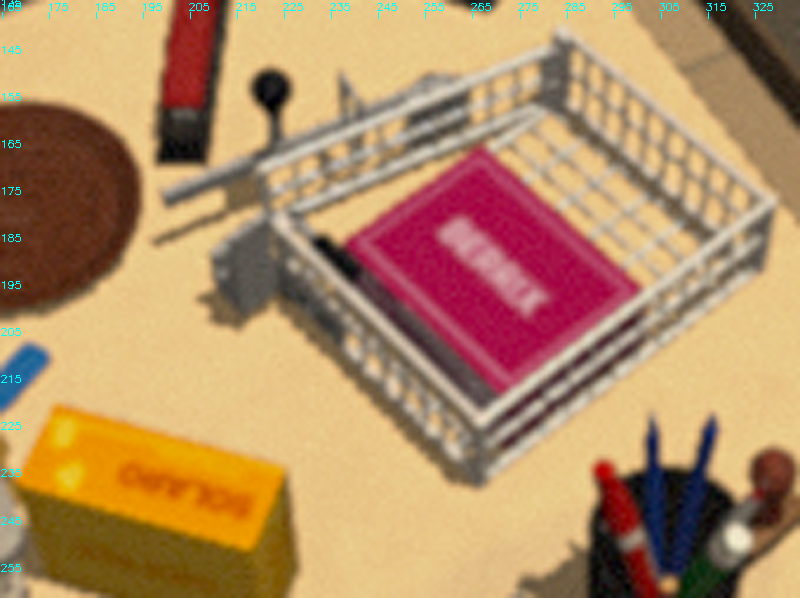

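```bash
cat > h.py <<'E'
import numpy as np,pickle
from scipy.optimize import least_squares
C={n:pickle.load(open(f"pics/{n}0.pkl","rb")) for n in("scene","side")}
O=dict(scene=(190,130),side=(165,135))
def proj(n,X):
    c=C[n];p=np.atleast_2d(X)@c["R"].T+c["t"]
    return np.c_[c["fx"]*p[:,0]/p[:,2]+c["cx"],c["fy"]*p[:,1]/p[:,2]+c["cy"]]
def px(n,p): return np.atleast_2d(p)/4.706-.5+np.array(O[n])
def ray(n,p,z):
    c=C[n];u,v=px(n,p)[0];d=c["R"].T@[(u-c["cx"])/c["fx"],(v-c["cy"])/c["fy"],1];o=-c["R"].T@c["t"]
    return o+d*(z-o[2])/d[2]
def place(p,L):
    x,y,a=p[:3];c,s=np.cos(a),np.sin(a);L=np.array(L,float)
    return np.c_[x+c*L[:,0]-s*L[:,1],y+s*L[:,0]+c*L[:,1],L[:,2]]
def fit(L,ob,p0):
    f=lambda p:np.concatenate([(proj(n,place(p,L))-px(n,q)).ravel() for n,q in ob.items()])
    r=least_squares(f,p0);return r.x,np.abs(r.fun).max(),r.fun.reshape(-1,2)
E
python3 - <<'E'
from h import *
L=[[-85,106,66],[85,106,66],[85,-106,66],[-85,-106,66]]
for p in ([188,545],[35,310],[375,167],[545,365]): print(ray("scene",p,66).round(1))
for p in ([565,35],[772,203],[483,420],[275,212]): print(ray("side",p,66).round(1))
ob=dict(scene=[[188,545],[35,310],[375,167],[545,365]],side=[[565,35],[772,203],[483,420],[275,212]])
p,m,f=fit(L,ob,[500,0,0]);print("crate",p.round(3),m,f.round(1).tolist())
T=[[0,62,104],[24,0,0]]
cs=[ray("scene",q,104) for q in ([557,80],[595,30],[795,97],[765,148])];cd=[ray("side",q,104) for q in([58,407],[287,468],[250,550],[18,485])]
print("carton",np.round(cs,1).tolist(),np.mean(cs,0).round(1),np.round(cd,1).tolist(),np.mean(cd,0).round(1))
print("knob",ray("scene",[543,428],100).round(1),ray("side",[272,90],100).round(1))
E
```

```text
[521.1 -45.1  66. ]
[680.2 -91.6  66. ]
[ 617.2 -287.4   66. ]
[ 462.6 -239.7   66. ]
[528.9 -47.7  66. ]
[683.9 -94.2  66. ]
[ 620.7 -291.6   66. ]
[ 457.3 -237.    66. ]
crate [ 5.71726e+02 -1.67042e+02 -3.07000e-01] 2.6968569484982368 [[-2.1, 1.0], [-1.2, -1.0], [0.5, -1.9], [2.0, 0.2], [-0.7, -2.7], [0.7, -0.6], [-0.4, 0.7], [-0.7, 1.7]]
carton [[562.8, -376.1, 104.0], [571.9, -423.6, 104.0], [458.5, -451.4, 104.0], [449.3, -407.2, 104.0]] [ 510.6 -414.6  104. ] [[450.7, -412.1, 104.0], [565.9, -383.0, 104.0], [575.6, -428.7, 104.0], [460.8, -457.0, 104.0]] [ 513.3 -420.2  104. ]
knob [ 427.4 -186.5  100. ] [ 426.2 -189.2  100. ]
```

Emit:
jog_arm:
  travel:
    - [301,88,30]
    - [301,88,30]
    - [301,88,30]
    - [301,88,30]
    - [301,88,30]
    - [301,88,30]
    - [301,88,30]
    - [301,88,30]
  twist:
    - [0,0,9.5]
    - [0,0,9.5]
    - [0,0,9.5]
    - [0,0,9.5]
    - [0,0,9.5]
    - [0,0,9.5]
    - [0,0,9.5]
    - [0,0,9.5]
  hand: [100,100,100,100,100,100,100,100]

```text
time: 0.82
tcp_pos: [515.4, -415.7, 199.8]
eef_rot: [-0.001, 0.992, 0.125, 0.0]
force: [-0.4, 0.5, -0.0]
grip_width: 85.9
gripper_force: 0.0
```

```bash
cat >> h.py <<'E'
from scipy.spatial.transform import Rotation as Ro
def rot(s): q=s["eef_rot"];return Ro.from_quat([q[1],q[2],q[3],q[0]])
def down(h,tilt=0): # tool pointing down with tool x at heading h
    return Ro.from_matrix(np.array([[np.cos(h),np.sin(h),0],[np.sin(h),-np.cos(h),0],[0,0,-1]]).T.T)
def go(s,P,h):
    R=rot(s);return R.inv().apply(np.array(P)-s["tcp_pos"]).round(1),(R.inv()*down(h)).as_rotvec(degrees=True).round(1)
def wray(c,uv,z):
    u=np.array([uv[0]-c["cx"],uv[1]-c["cy"]]);r=np.hypot(*u);th=r/c["fx"]
    d=c["R"].T@np.r_[u/max(r,1e-9)*np.sin(th),np.cos(th)];o=-c["R"].T@c["t"];return o+d*(z-o[2])/d[2]
E
python3 - <<'E'
from h import *
from plant import *
import cv2
c=camera("wrist");s=state();pickle.dump(c,open("pics/w1.pkl","wb"))
cv2.imwrite("pics/w1.png",cv2.resize(c["img"][:,:,::-1],(800,600)))
hsv=cv2.cvtColor(c["img"],cv2.COLOR_RGB2HSV)
m=((hsv[...,0]>12)&(hsv[...,0]<28)&(hsv[...,1]>190)&(hsv[...,2]>190)).astype(np.uint8)
k=max(cv2.findContours(m,0,2)[0],key=cv2.contourArea);print(cv2.contourArea(k))
P=np.array([wray(c,p[0],104)[:2] for p in k],np.float32);r=cv2.minAreaRect(P);print(r,cv2.boxPoints(r).tolist())
print(s["tcp_pos"],s["joints"],rot(s).as_matrix().round(3).tolist(),s["time"])
E
```

```text
5063.5
((530.3847045898438, -413.9059753417969), (83.5809326171875, 47.044559478759766), 13.798246383666992) [[484.1900634765625, -401.0296936035156], [495.410400390625, -446.7166442871094], [576.579345703125, -426.7822570800781], [565.3590087890625, -381.0953063964844]]
[ 519.17475795 -414.30044186  198.20716025] [-0.67490882  0.59280295  0.45272332  1.43087782  0.00304156  2.2123949 ] [[0.968, 0.252, 0.002], [0.252, -0.968, 0.002], [0.002, -0.002, -1.0]] 0.8667
```

View pics/w1.png

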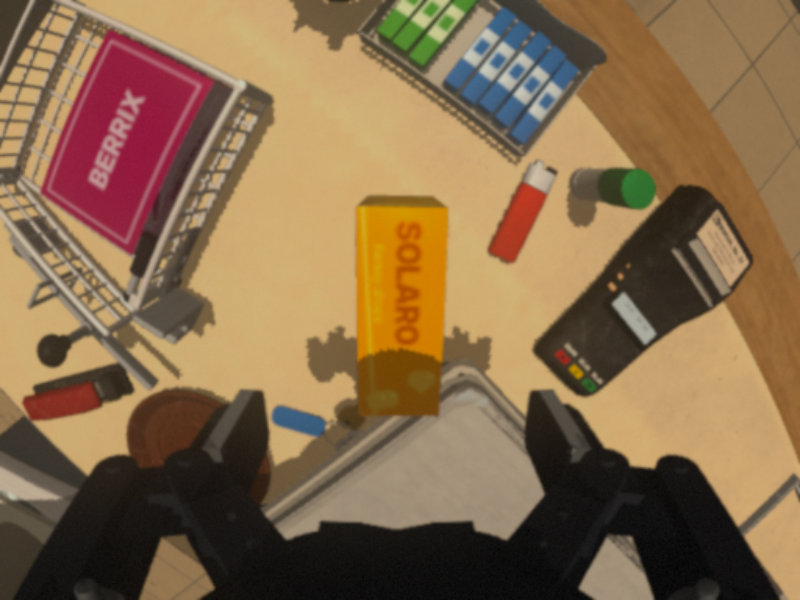

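Emit:
jog_arm:
  travel:
    - [-1,1,20]
    - [-1,1,50]
    - [-1,1,80]
    - [-1,1,105]
    - [-1,1,120]
    - [-1,1,130]
    - [-1,1,134]
    - [-1,1,134]
  twist:
    - [0,0,0.3]
    - [0,0,0.3]
    - [0,0,0.3]
    - [0,0,0.3]
    - [0,0,0.3]
    - [0,0,0.3]
    - [0,0,0.3]
    - [0,0,0.3]
  hand: [100,100,100,100,100,100,100,100]

```text
time: 1.53
tcp_pos: [510.7, -418.3, 66.4]
eef_rot: [-0.001, 0.993, 0.121, -0.001]
force: [0.1, -0.1, 0.6]
grip_width: 85.5
gripper_force: 0.0
```

Emit:
jog_arm:
  travel:
    - [0,0,0]
    - [0,0,0]
    - [0,0,0]
    - [0,0,0]
    - [0,0,0]
    - [0,0,0]
    - [0,0,0]
    - [0,0,0]
  twist:
    - [0,0,0]
    - [0,0,0]
    - [0,0,0]
    - [0,0,0]
    - [0,0,0]
    - [0,0,0]
    - [0,0,0]
    - [0,0,0]
  hand: [0,0,0,0,0,0,0,0]
  force: 30

```text
time: 2.2
tcp_pos: [512.1, -419.1, 69.0]
eef_rot: [0.001, 0.993, 0.121, 0.001]
force: [-0.9, -0.3, 5.7]
grip_width: 47.6
gripper_force: 32.1
```

Emit:
jog_arm:
  travel:
    - [0,0,-4]
    - [0,0,-12]
    - [0,0,-25]
    - [0,0,-45]
    - [0,0,-65]
    - [0,0,-85]
    - [0,0,-100]
    - [0,0,-108]
  twist:
    - [0,0,0]
    - [0,0,0]
    - [0,0,0]
    - [0,0,0]
    - [0,0,0]
    - [0,0,0]
    - [0,0,0]
    - [0,0,0]
  hand: [0,0,0,0,0,0,0,0]
  force: 40

```text
time: 2.87
tcp_pos: [511.9, -419.1, 177.9]
eef_rot: [0.001, 0.993, 0.121, 0.001]
force: [-0.5, -0.2, -1.5]
grip_width: 47.5
gripper_force: 41.7
```

Run:
```python
from h import *
from plant import *
s=state();print(s["tcp_pos"],s["force"],s["joints"].round(2),go(s,[592.4,-109.9,174],-0.305))
```

```text
[ 511.88964738 -419.08669213  177.85229234] [-0.54905966 -0.24710687 -1.53188367] [-0.69  0.59  0.4   1.37 -0.    2.21] (array([ 152.5, -280.8,    3.5]), array([ 0.1, -0.1, 31.4]))
```

Emit:
jog_arm:
  travel:
    - [5,-10,0]
    - [12,-22,0]
    - [20,-37,0]
    - [29,-53,0]
    - [38,-70,0]
    - [47,-87,0]
    - [56,-103,0]
    - [65,-120,0]
  twist:
    - [0,0,-4]
    - [0,0,-10]
    - [0,0,-17]
    - [0,0,-24]
    - [0,0,-31]
    - [0,0,-38]
    - [0,0,-45]
    - [0,0,-52]
  hand: [0,0,0,0,0,0,0,0]

```text
time: 3.53
tcp_pos: [545.1, -285.4, 174.4]
eef_rot: [-0.001, 0.838, 0.546, -0.001]
force: [0.6, -0.1, -2.1]
grip_width: 47.7
gripper_force: 41.8
```

Run:
```python
from h import *
from plant import *
s=state();print(s["tcp_pos"],s["force"],s["joints"].round(2),go(s,[592.4,-109.9,174],-0.305+np.pi))
```

```text
[ 545.11345448 -285.41389778  174.42173641] [ 0.59923401 -0.08546621 -2.08279623] [-0.48  0.5   0.24  1.31 -0.    1.5 ] (array([179.7, -27.4,   0.5]), array([ -0.1,  -0.1, -96.3]))
```

Emit:
jog_arm:
  travel:
    - [18,-3,0]
    - [38,-6,0]
    - [58,-9,0]
    - [78,-12,0]
    - [95,-15,0]
    - [112,-17,0]
    - [129,-20,0]
    - [144,-22,0]
  twist:
    - [0,0,-7]
    - [0,0,-14]
    - [0,0,-21]
    - [0,0,-28]
    - [0,0,-35]
    - [0,0,-42]
    - [0,0,-49]
    - [0,0,-56]
  hand: [0,0,0,0,0,0,0,0]

```text
time: 4.2
tcp_pos: [583.8, -144.7, 174.5]
eef_rot: [-0.001, 0.483, 0.876, -0.0]
force: [-0.3, 0.2, -1.7]
grip_width: 47.5
gripper_force: 41.8
```

Run:
```python
from h import *
from plant import *
s=state();print(s["tcp_pos"],s["force"],s["joints"].round(2),go(s,[592.4,-109.9,174],-0.305+np.pi))
```

```text
[ 583.79921831 -144.71219952  174.51937804] [-0.28079126  0.20186757 -1.66107494] [-0.24  0.47  0.19  1.29  0.    0.76] (array([24.8, 25.9,  0.5]), array([ -0. ,  -0.1, -40.2]))
```

Emit:
jog_arm:
  travel:
    - [8,8,0]
    - [14,15,0]
    - [19,20,0]
    - [22,24,0]
    - [24,26,0]
    - [24,26,0]
    - [24,26,0]
    - [24,26,0]
  twist:
    - [0,0,-7]
    - [0,0,-14]
    - [0,0,-21]
    - [0,0,-28]
    - [0,0,-34]
    - [0,0,-38]
    - [0,0,-40]
    - [0,0,-40]
  hand: [0,0,0,0,0,0,0,0]

```text
time: 4.87
tcp_pos: [593.1, -111.6, 174.5]
eef_rot: [-0.001, 0.157, 0.988, 0.0]
force: [-0.3, -0.5, -1.9]
grip_width: 47.5
gripper_force: 41.8
```

Run:
```python
from h import *
from plant import *
import cv2
s=state();print(s["tcp_pos"],s["force"],s["joints"].round(2),go(s,[592.4,-109.9,174],-0.305+np.pi))
c=camera("scene");im=c["img"][130:257,190:360,::-1]
a=cv2.resize(im,(800,598),interpolation=cv2.INTER_CUBIC);cv2.imwrite("pics/s2.png",a)
c=camera("wrist");cv2.imwrite("pics/w2.png",cv2.resize(c["img"][:,:,::-1],(800,600)));pickle.dump(c,open("pics/w2.pkl","wb"))
```

```text
[ 593.0539365  -111.64644762  174.49880845] [-0.33046271 -0.46451138 -1.86409668] [-0.19  0.48  0.2   1.29 -0.    0.13] (array([1.2, 1.5, 0.5]), array([-0. , -0.1, -0.6]))
```

View pics/w2.png

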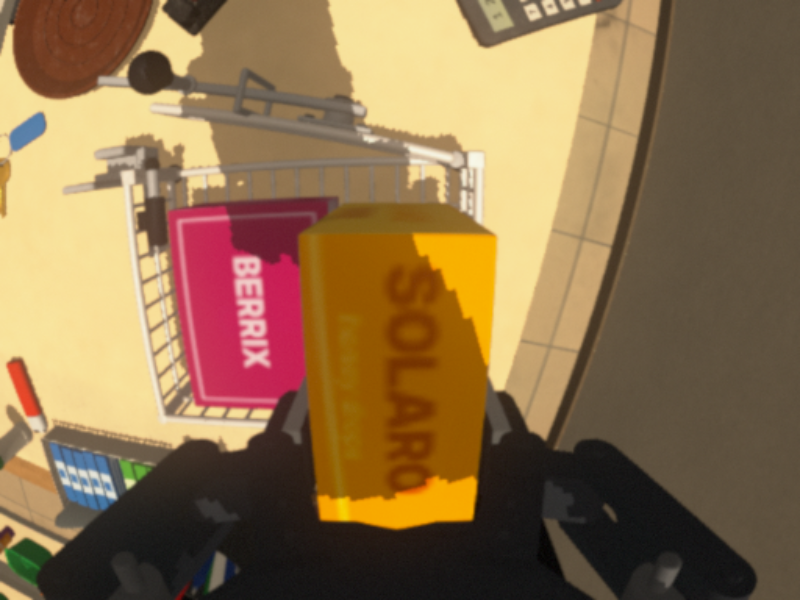

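Run:
```python
from h import *
c=pickle.load(open("pics/w2.pkl","rb"))
W={}
for n,p,z in [("FLpost",(475,158),66),("FR",(128,178),66),("BR",(163,418),66),("berrixFL",(338,198),52),("berrixFR",(170,210),52),("berrixBR",(197,405),52),("knob",(151,72),100),("backstop",(150,165),88)]:
    w=wray(c,((p[0]+.5)/1.5625-.5,(p[1]+.5)/1.5625-.5),z);d=w-[572,-168,0];a=-.305
    print(n,w.round(1),"crate",(np.cos(a)*d[0]+np.sin(a)*d[1]).round(1),(-np.sin(a)*d[0]+np.cos(a)*d[1]).round(1))
```

```text
FLpost [527.  -45.2  66. ] crate -79.8 103.6
FR [ 466.4 -239.7   66. ] crate -79.2 -100.1
BR [ 619.8 -289.6   66. ] crate 82.1 -101.6
berrixFL [ 525.5 -124.4   52. ] crate -57.5 27.6
berrixFR [ 494.6 -226.5   52. ] crate -56.3 -79.1
berrixBR [ 622.5 -267.3   52. ] crate 78.0 -79.6
knob [ 426.9 -187.8  100. ] crate -132.5 -62.5
backstop [ 470.5 -210.4   88. ] crate -84.1 -71.0
```

Emit:
jog_arm:
  travel:
    - [0,3,6]
    - [0,3,20]
    - [0,3,40]
    - [0,3,60]
    - [0,3,76]
    - [0,3,87]
    - [0,3,94]
    - [0,3,96]
  twist:
    - [0,0,0]
    - [0,0,0]
    - [0,0,0]
    - [0,0,0]
    - [0,0,0]
    - [0,0,0]
    - [0,0,0]
    - [0,0,0]
  hand: [0,0,0,0,0,0,0,0]

```text
time: 5.63
tcp_pos: [593.7, -108.8, 77.7]
eef_rot: [-0.001, 0.157, 0.988, 0.0]
force: [0.3, 0.1, -2.5]
grip_width: 47.2
gripper_force: 41.8
```

Emit:
jog_arm:
  travel:
    - [0,0,0]
    - [0,0,1]
    - [0,0,2]
    - [0,0,3]
    - [0,0,4]
    - [0,0,4]
  twist:
    - [0,0,0]
    - [0,0,0]
    - [0,0,0]
    - [0,0,0]
    - [0,0,0]
    - [0,0,0]
  hand: [0,0,0,0,0,0]

```text
time: 6.13
tcp_pos: [594.6, -109.1, 75.5]
eef_rot: [0.0, 0.157, 0.988, -0.0]
force: [-1.0, 0.7, -1.5]
grip_width: 47.8
gripper_force: 41.8
```

Emit:
jog_arm:
  travel:
    - [0,0,1]
    - [0,0,1.5]
    - [0,0,1.5]
    - [0,0,1.5]
  twist:
    - [0,0,0]
    - [0,0,0]
    - [0,0,0]
    - [0,0,0]
  hand: [0,0,0,0]

```text
time: 6.47
tcp_pos: [594.5, -109.1, 73.8]
eef_rot: [-0.0, 0.157, 0.988, 0.0]
force: [0.2, 0.4, -2.6]
grip_width: 47.4
gripper_force: 41.8
```

Emit:
jog_arm:
  travel:
    - [0,0,1]
    - [0,0,2]
    - [0,0,2]
    - [0,0,2]
  twist:
    - [0,0,0]
    - [0,0,0]
    - [0,0,0]
    - [0,0,0]
  hand: [0,0,0,0]

```text
time: 6.8
tcp_pos: [594.9, -109.2, 73.1]
eef_rot: [0.001, 0.157, 0.988, 0.0]
force: [-2.1, 0.0, 5.7]
grip_width: 47.8
gripper_force: 42.5
```

Emit:
jog_arm:
  travel:
    - [0,0,-1]
    - [0,0,-1]
    - [0,0,-1]
    - [0,0,-1]
    - [0,0,-1]
    - [0,0,-1]
    - [0,0,-1]
    - [0,0,-1]
  twist:
    - [0,0,0]
    - [0,0,0]
    - [0,0,0]
    - [0,0,0]
    - [0,0,0]
    - [0,0,0]
    - [0,0,0]
    - [0,0,0]
  hand: [60,65,75,85,90,95,95,95]

```text
time: 7.47
tcp_pos: [594.5, -109.1, 72.7]
eef_rot: [-0.0, 0.157, 0.988, 0.0]
force: [0.4, 0.5, 0.9]
grip_width: 80.6
gripper_force: 0.0
```

Emit:
jog_arm:
  travel:
    - [0,0,-5]
    - [0,0,-15]
    - [0,0,-30]
    - [0,0,-55]
    - [0,0,-75]
    - [0,0,-92]
    - [0,0,-100]
    - [0,0,-102]
  twist:
    - [0,0,0]
    - [0,0,0]
    - [0,0,0]
    - [0,0,0]
    - [0,0,0]
    - [0,0,0]
    - [0,0,0]
    - [0,0,0]
  hand: [95,95,95,95,95,95,95,95]

```text
time: 8.13
tcp_pos: [596.0, -109.3, 177.8]
eef_rot: [0.003, 0.157, 0.988, -0.0]
force: [0.5, 0.2, -0.5]
grip_width: 80.8
gripper_force: 0.0
```

Run:
```python
from h import *
from plant import *
s=state();print(s["time"],s["tcp_pos"],s["force"],s["joints"].round(2),go(s,[427,-188,172],1.036))
```

```text
8.1333 [ 595.99367134 -109.31963185  177.8491048 ] [ 0.46091855  0.23920005 -0.52787854] [-0.18  0.47  0.2   1.29  0.    0.13] (array([ 136.2, -127.3,    5.1]), array([  0.3,   0.2, 102.5]))
```

Emit:
jog_arm:
  travel:
    - [8,-8,0]
    - [22,-20,0]
    - [40,-37,0]
    - [58,-54,0]
    - [76,-71,0]
    - [94,-88,0]
    - [110,-103,0]
    - [122,-115,0]
  twist:
    - [0,0,-4]
    - [0,0,-10]
    - [0,0,-17]
    - [0,0,-24]
    - [0,0,-31]
    - [0,0,-38]
    - [0,0,-45]
    - [0,0,-52]
  hand: [85,85,85,85,85,85,85,85]

```text
time: 8.8
tcp_pos: [440.4, -180.6, 173.9]
eef_rot: [-0.001, -0.294, 0.956, 0.001]
force: [-0.7, 0.6, -0.9]
grip_width: 72.6
gripper_force: 0.0
```

Run:
```python
from h import *
from plant import *
s=state();print(s["time"],s["tcp_pos"],s["force"],s["joints"].round(2),go(s,[427,-188,172],-2.106))
```

```text
8.8 [ 440.38404199 -180.60102039  173.85984437] [-0.68561876  0.59369579 -0.93596382] [-0.39  0.23 -0.16  1.18 -0.   -0.99] (array([15.2,  1.4,  1.9]), array([  0.1,  -0.1, -25.1]))
```

Emit:
jog_arm:
  travel:
    - [5,0,0]
    - [10,1,0]
    - [14,1,0]
    - [15,1,0]
    - [15,1,0]
  twist:
    - [0,0,-7]
    - [0,0,-14]
    - [0,0,-20]
    - [0,0,-24]
    - [0,0,-25]
  hand: [85,85,85,85,85]

```text
time: 9.22
tcp_pos: [428.9, -187.9, 174.0]
eef_rot: [-0.001, -0.492, 0.87, 0.001]
force: [0.4, 0.3, -0.2]
grip_width: 72.3
gripper_force: 0.0
```

Run:
```python
from h import *
from plant import *
import cv2
c=camera("wrist");cv2.imwrite("pics/w3.png",cv2.resize(c["img"][:,:,::-1],(800,600)));pickle.dump(c,open("pics/w3.pkl","wb"))
s=state();print(s["time"],s["tcp_pos"],s["force"],s["joints"].round(2),go(s,[427,-188,172],-2.106))
```

```text
9.2667 [ 429.23484858 -187.89101012  174.13185469] [-0.01954337 -0.3572591   0.1258914 ] [-0.41  0.21 -0.18  1.18  0.   -1.44] (array([1.2, 1.9, 2.1]), array([ 0.1, -0. , -0.4]))
```

View pics/w3.png

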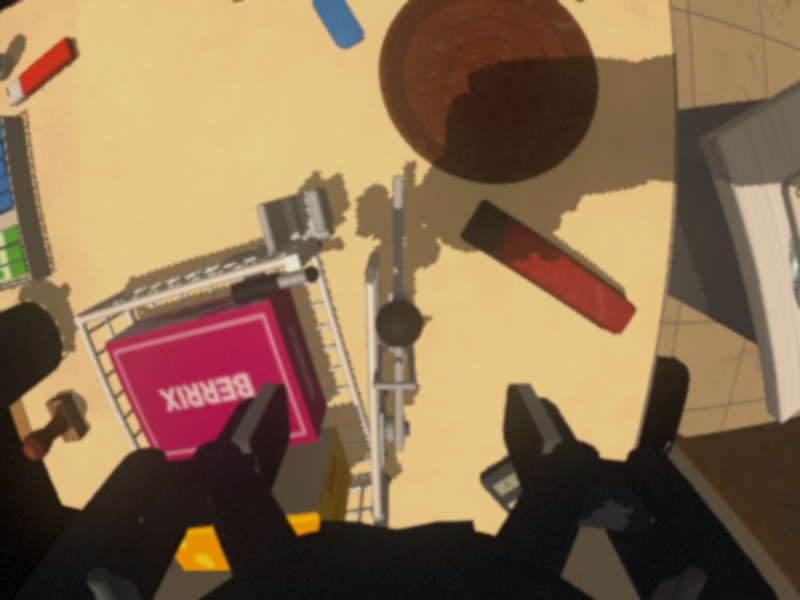

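```bash
cat >> h.py <<'E'
CR=np.array([572.6,-166.1]);A=-.306
def cr(w): d=np.asarray(w)[:2]-CR;return np.array([np.cos(A)*d[0]+np.sin(A)*d[1],-np.sin(A)*d[0]+np.cos(A)*d[1]])
def knob(g,th): # world knob for gate, bar angles
    a=95*np.cos(th)-55*np.sin(th);z=45+95*np.sin(th)+55*np.cos(th)
    x,y=-16,-70-a;c,s=np.cos(-g),np.sin(-g)
    p=np.array([-80+c*x-s*y,92+s*x+c*y]);c,s=np.cos(A),np.sin(A)
    return np.r_[CR+[c*p[0]-s*p[1],s*p[0]+c*p[1]],z]
E
python3 - <<'E'
from h import *
from plant import *
c=pickle.load(open("pics/w3.pkl","rb"));s=state()
f=lambda p,z:wray(c,((p[0]+.5)/1.5625-.5,(p[1]+.5)/1.5625-.5),z)
for n,p,z in [("knob",(400,324),100),("bartip",(398,181),52),("bar2",(398,380),52),("hornfront",(331,205),52),("BSback",(260,225),88),("FR",(292,262),66),("gateend",(372,258),61)]:
    w=f(p,z);print(n,w.round(1),cr(w).round(1))
for g in (.2,.22,.24,.26): print(g,knob(g,0).round(1))
print(go(s,[*f((400,324),100)[:2],82],-.306-.23-np.pi/2))
E
```

```text
knob [ 426.5 -187.3  100. ] [-132.9  -64.2]
bartip [ 391.9 -246.5   52. ] [-148.1 -131.1]
bar2 [ 454.9 -141.1   52. ] [-119.7  -11.6]
hornfront [ 431.6 -254.8   52. ] [-107.7 -127. ]
BSback [ 462.4 -265.9   88. ] [ -75.  -128.3]
FR [ 465.3 -239.6   66. ] [ -80.1 -102.4]
gateend [ 426.5 -217.3   61. ] [-123.9  -92.8]
0.2 [ 430.1 -190.8  100. ]
0.22 [ 427.4 -188.9  100. ]
0.24 [ 424.7 -187.   100. ]
0.26 [ 422. -185.  100.]
(array([ 0.9,  2.5, 92.1]), array([ 0.1, -0. , -0.4]))
```

Emit:
jog_arm:
  travel:
    - [1,2,8]
    - [1,2,25]
    - [1,2,45]
    - [1,2,65]
    - [1,2,80]
    - [1,2,88]
    - [1,2,91]
    - [1,2,91]
  twist:
    - [0,0,-0.4]
    - [0,0,-0.4]
    - [0,0,-0.4]
    - [0,0,-0.4]
    - [0,0,-0.4]
    - [0,0,-0.4]
    - [0,0,-0.4]
    - [0,0,-0.4]
  hand: [85,85,85,85,85,85,85,85]

```text
time: 9.93
tcp_pos: [427.1, -187.5, 83.0]
eef_rot: [-0.001, -0.495, 0.869, 0.001]
force: [-0.1, -0.5, 0.4]
grip_width: 73.0
gripper_force: 0.0
```

Emit:
jog_arm:
  travel:
    - [0,0,0]
    - [0,0,0]
    - [0,0,0]
    - [0,0,0]
    - [0,0,0]
    - [0,0,0]
    - [0,0,0]
    - [0,0,0]
  twist:
    - [0,0,0]
    - [0,0,0]
    - [0,0,0]
    - [0,0,0]
    - [0,0,0]
    - [0,0,0]
    - [0,0,0]
    - [0,0,0]
  hand: [20,20,20,20,20,20,20,20]
  force: 25

```text
time: 10.6
tcp_pos: [428.3, -188.2, 84.5]
eef_rot: [0.0, -0.495, 0.869, -0.001]
force: [-1.1, 0.3, 5.3]
grip_width: 21.9
gripper_force: 24.5
```

Emit:
jog_arm:
  travel:
    - [0,0,0]
    - [0,0,0]
    - [0,0,3]
    - [0,0,5]
    - [0,0,5]
    - [0,0,5]
    - [0,0,5]
    - [0,0,5]
  twist:
    - [0,0,0]
    - [0,0,0]
    - [0,0,0]
    - [0,0,0]
    - [0,0,0]
    - [0,0,0]
    - [0,0,0]
    - [0,0,0]
  hand: [45,45,45,10,10,10,10,10]

```text
time: 11.27
tcp_pos: [427.4, -187.5, 78.5]
eef_rot: [-0.0, -0.495, 0.869, 0.001]
force: [0.9, 1.6, -1.6]
grip_width: 22.3
gripper_force: 24.5
```

Run:
```python
from h import *
from plant import *
s=state();print(s["time"],s["tcp_pos"],s["force"],s["moment"],s["joints"].round(2),s["grip_width"])
p=s["tcp_pos"]
for g,t in((.22,0),(.22,.1),(.22,.2),(.08,.2),(0,.2),(-.04,.2)): print(g,t,(knob(g,t)-knob(.22,0)).round(1),rot(s).inv().apply(knob(g,t)-knob(.22,0)).round(1))
```

```text
11.2667 [ 427.44120032 -187.46805877   78.46363316] [ 0.86071991  1.61337272 -1.64056704] [ 0.20358748 -0.07195045  0.00695887] [-0.41  0.31 -0.34  0.93  0.   -1.45] 22.319063368868694
0.22 0 [0. 0. 0.] [0. 0. 0.]
0.22 0.1 [3.  5.2 9.2] [-6.   0.1 -9.2]
0.22 0.2 [ 6.4 11.1 17.8] [-12.8   0.1 -17.8]
0.08 0.2 [24.6 -0.3 17.8] [-12.3 -21.3 -17.8]
0 0.2 [35.6 -5.6 17.8] [-13.3 -33.5 -17.8]
-0.04 0.2 [41.2 -8.  17.8] [-14.2 -39.5 -17.8]
```

Emit:
jog_arm:
  travel:
    - [-1,0,-2]
    - [-3,0,-5]
    - [-6,0,-9]
    - [-9,0,-13]
    - [-12,0,-17]
    - [-14,0,-19]
    - [-14,0,-19]
    - [-14,0,-19]
  twist:
    - [0,0,0]
    - [0,0,0]
    - [0,0,0]
    - [0,0,0]
    - [0,0,0]
    - [0,0,0]
    - [0,0,0]
    - [0,0,0]
  hand: [10,10,10,10,10,10,10,10]
  force: 30

```text
time: 11.93
tcp_pos: [435.0, -176.0, 98.1]
eef_rot: [0.0, -0.495, 0.869, -0.0]
force: [0.2, 0.7, -3.4]
grip_width: 21.7
gripper_force: 29.6
```

Run:
```python
from h import *
from plant import *
import cv2
s=state();print(s["time"],s["tcp_pos"],s["force"],s["moment"],s["joints"].round(2),s["grip_width"])
c=camera("wrist");cv2.imwrite("pics/w4.png",cv2.resize(c["img"][:,:,::-1],(800,600)));pickle.dump(c,open("pics/w4.pkl","wb"))
```

```text
11.9333 [ 435.03414873 -175.95691283   98.13064993] [ 0.19497806  0.69377327 -3.4100426 ] [ 0.00418232 -0.03983376 -0.06528221] [-0.38  0.29 -0.3   0.98 -0.   -1.42] 21.73083654905935
```

View pics/w4.png

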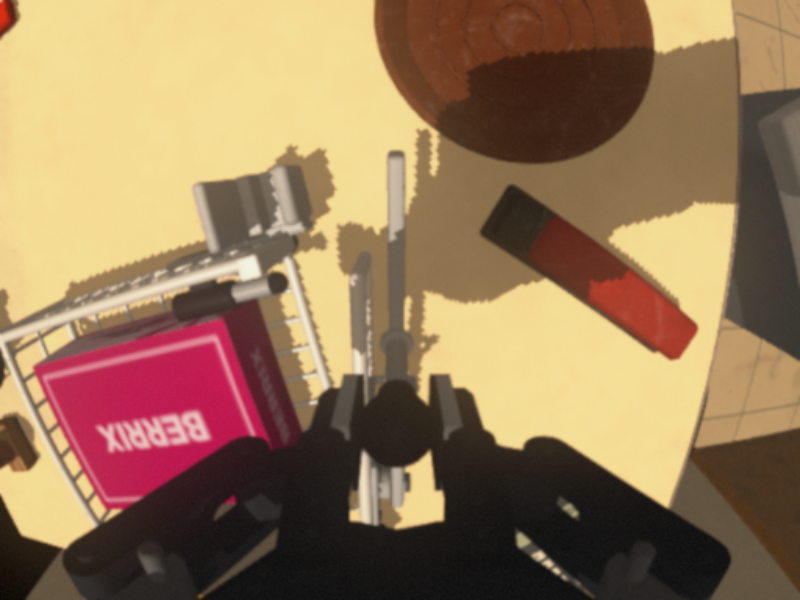

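Emit:
jog_arm:
  travel:
    - [0,-2,0]
    - [0,-5,0]
    - [0,-9,0]
    - [0,-13,0]
    - [0,-17,0]
    - [0.5,-20,0]
    - [0.5,-22,0]
    - [0.5,-23,0]
  twist:
    - [0,0,-0.8]
    - [0,0,-2]
    - [0,0,-3.5]
    - [0,0,-5]
    - [0,0,-6.5]
    - [0,0,-7.7]
    - [0,0,-8.4]
    - [0,0,-8.7]
  hand: [10,10,10,10,10,10,10,10]

```text
time: 12.65
tcp_pos: [453.9, -188.4, 97.6]
eef_rot: [-0.001, -0.559, 0.829, 0.0]
force: [-3.4, -1.3, -0.7]
grip_width: 21.8
gripper_force: 29.7
```

```bash
cat >> h.py <<'E'
def rep():
    from plant import state
    s=state();p=s["tcp_pos"];f=s["force"]
    g=least_squares(lambda q:(knob(q[0],.21)-np.r_[p[:2],118])[:2],[.1]).x[0];a=A-g
    gx=np.array([np.cos(a),np.sin(a),0]);gy=np.array([-np.sin(a),np.cos(a),0])
    print(round(s["time"],2),p.round(2),"g",round(g,3),"Fgx",(f@gx).round(2),"Fgy",(f@gy).round(2),"Fz",f[2].round(2),"M",s["moment"].round(2),"w",round(s["grip_width"],1),"err",(knob(g,.21)[:2]-p[:2]).round(1), "hd",np.arctan2(*rot(s).as_matrix()[[1,0],0]).round(3))
    return s,g
E
python3 -c "
from h import *
s,g=rep()
for q in (.06,.04,.02,0,-.02,-.04,-.06,-.08): print(q,rot(s).inv().apply(knob(q,.21)-knob(g,.21)).round(1))"
```

```text
12.65 [ 453.88 -188.38   97.61] g 0.071 Fgx -2.67 Fgy -2.45 Fz -0.75 M [-0.28  0.49 -0.03] w 21.8 err [-0.4 -0.8] hd -1.954
0.06 [ 0.2 -1.6 -0. ]
0.04 [ 0.4 -4.7 -0. ]
0.02 [ 0.6 -7.7 -0. ]
0 [  0.7 -10.7  -0. ]
-0.02 [  0.7 -13.8  -0. ]
-0.04 [  0.7 -16.8  -0. ]
-0.06 [  0.7 -19.9  -0. ]
-0.08 [  0.5 -22.9  -0. ]
```

Emit:
jog_arm:
  travel:
    - [0,-2,0]
    - [0,-4,0]
    - [0,-5.5,0]
    - [0.5,-7,0]
    - [0.5,-7.5,0]
    - [0.5,-7.5,0]
  twist:
    - [0,0,-0.7]
    - [0,0,-1.4]
    - [0,0,-2]
    - [0,0,-2.6]
    - [0,0,-2.8]
    - [0,0,-2.8]
  hand: [10,10,10,10,10,10]

```text
time: 13.15
tcp_pos: [460.5, -191.5, 97.7]
eef_rot: [-0.001, -0.579, 0.815, 0.0]
force: [-5.1, -2.5, 1.3]
grip_width: 22.0
gripper_force: 29.8
```

```bash
python3 -c "
from h import *
s,g=rep()"
```

```text
13.15 [ 460.49 -191.45   97.71] g 0.023 Fgx -4.03 Fgy -3.99 Fz 1.31 M [-0.61  0.98 -0.04] w 22.0 err [-0.5 -1. ] hd -1.906
```

Emit:
jog_arm:
  travel:
    - [0.5,-1,0]
    - [1,-2,0]
    - [1.5,-3,0]
    - [1.5,-4,0]
    - [1.5,-4,0]
  twist:
    - [0,0,-0.3]
    - [0,0,-0.7]
    - [0,0,-1]
    - [0,0,-1.4]
    - [0,0,-1.5]
  hand: [10,10,10,10,10]

```text
time: 13.57
tcp_pos: [464.0, -193.5, 97.3]
eef_rot: [-0.0, -0.59, 0.807, 0.001]
force: [-4.5, 1.4, -2.4]
grip_width: 22.0
gripper_force: 29.7
```

```bash
python3 -c "
from h import *
s,g=rep()"
```

```text
13.57 [ 463.98 -193.51   97.34] g -0.004 Fgx -4.71 Fgy 0.02 Fz -2.38 M [ 0.07  0.89 -0.02] w 22.0 err [-0.3 -0.6] hd -1.879
```

Emit:
jog_arm:
  travel:
    - [0,-1,0]
    - [0,-2,0]
    - [0,-2,0]
  twist:
    - [0,0,-0.3]
    - [0,0,-0.6]
    - [0,0,-0.7]
  hand: [10,10,10]

```text
time: 13.82
tcp_pos: [465.8, -194.2, 97.4]
eef_rot: [-0.0, -0.595, 0.804, 0.001]
force: [-4.8, 0.7, -1.2]
grip_width: 21.8
gripper_force: 29.7
```

Emit:
jog_arm:
  travel:
    - [0,-0.5,0]
    - [0,-1.5,0]
    - [0,-1.5,0]
  twist:
    - [0,0,-0.2]
    - [0,0,-0.5]
    - [0,0,-0.5]
  hand: [10,10,10]

```text
time: 14.07
tcp_pos: [467.1, -194.7, 97.5]
eef_rot: [-0.0, -0.599, 0.801, 0.001]
force: [-6.3, -0.2, -0.4]
grip_width: 21.9
gripper_force: 29.8
```

```bash
python3 -c "
from h import *
s,g=rep()"
```

```text
14.07 [ 467.09 -194.74   97.46] g -0.026 Fgx -5.99 Fgy -1.89 Fz -0.41 M [ 0.02  1.13 -0.02] w 21.9 err [-0.3 -0.7] hd -1.858
```

Emit:
jog_arm:
  travel:
    - [0,-0.5,0]
    - [0,-1,0]
    - [0,-1,0]
  twist:
    - [0,0,-0.2]
    - [0,0,-0.3]
    - [0,0,-0.3]
  hand: [10,10,10]

```text
time: 14.32
tcp_pos: [467.9, -195.1, 97.5]
eef_rot: [-0.001, -0.601, 0.8, 0.001]
force: [-5.8, -0.4, -0.4]
grip_width: 22.0
gripper_force: 29.8
```

Emit:
jog_arm:
  travel:
    - [0.3,-0.5,0]
    - [0.3,-1,0]
    - [0.3,-1,0]
  twist:
    - [0,0,-0.2]
    - [0,0,-0.3]
    - [0,0,-0.3]
  hand: [10,10,10]

```text
time: 14.57
tcp_pos: [468.6, -195.5, 97.4]
eef_rot: [-0.001, -0.603, 0.798, 0.001]
force: [-4.9, -0.2, -1.6]
grip_width: 21.7
gripper_force: 29.8
```

```bash
python3 -c "
from h import *
s,g=rep()"
```

```text
14.57 [ 468.6  -195.47   97.36] g -0.037 Fgx -4.62 Fgy -1.48 Fz -1.56 M [ 0.06  1.21 -0.02] w 21.7 err [-0.2 -0.6] hd -1.848
```

Emit:
jog_arm:
  travel:
    - [0,-0.7,0]
    - [0,-1.5,0]
    - [0,-1.5,0]
  twist:
    - [0,0,-0.2]
    - [0,0,-0.4]
    - [0,0,-0.4]
  hand: [10,10,10]

```text
time: 14.82
tcp_pos: [469.8, -196.0, 97.3]
eef_rot: [-0.001, -0.606, 0.796, 0.001]
force: [-6.5, 0.3, -0.7]
grip_width: 21.9
gripper_force: 29.8
```

```bash
python3 -c "
from h import *
s,g=rep()"
```

```text
14.82 [ 469.8  -195.96   97.32] g -0.046 Fgx -6.37 Fgy -1.4 Fz -0.7 M [-0.05  1.29  0.01] w 21.9 err [-0.2 -0.5] hd -1.841
```

Emit:
jog_arm:
  travel:
    - [0.3,-0.7,0]
    - [0.3,-1.5,0]
    - [0.3,-1.5,0]
  twist:
    - [0,0,-0.2]
    - [0,0,-0.4]
    - [0,0,-0.4]
  hand: [10,10,10]

```text
time: 15.07
tcp_pos: [471.0, -196.5, 97.2]
eef_rot: [-0.001, -0.608, 0.794, 0.001]
force: [-6.8, 0.4, -0.7]
grip_width: 22.4
gripper_force: 29.8
```

```bash
python3 -c "
from h import *
s,g=rep()"
```

```text
15.07 [ 471.01 -196.54   97.21] g -0.054 Fgx -6.69 Fgy -1.26 Fz -0.71 M [-0.    1.29 -0.01] w 22.4 err [-0.2 -0.4] hd -1.834
```

Emit:
jog_arm:
  travel:
    - [0,-0.7,0]
    - [0,-1.5,0]
    - [0,-1.5,0]
  twist:
    - [0,0,-0.2]
    - [0,0,-0.4]
    - [0,0,-0.4]
  hand: [10,10,10]

```text
time: 15.32
tcp_pos: [471.8, -196.9, 97.2]
eef_rot: [-0.001, -0.611, 0.792, 0.002]
force: [-7.2, 0.9, -0.0]
grip_width: 22.3
gripper_force: 29.9
```

```bash
python3 -c "
from h import *
s,g=rep()
import cv2
from plant import camera
c=camera('wrist');pickle.dump(c,open('pics/w5.pkl','wb'))
cv2.imwrite('pics/w5.png',cv2.resize(c['img'][40:290,150:400,::-1],(600,600),interpolation=cv2.INTER_CUBIC))"
```

```text
15.32 [ 471.83 -196.87   97.16] g -0.06 Fgx -7.16 Fgy -0.89 Fz -0.04 M [ 0.02  1.62 -0.  ] w 22.3 err [-0.2 -0.4] hd -1.827
```

View pics/w5.png

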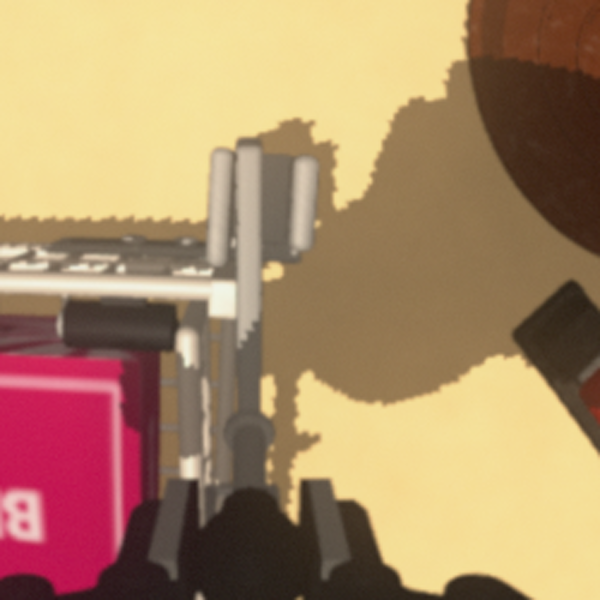

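Emit:
jog_arm:
  travel:
    - [0,-0.5,0]
    - [0,-1,0]
    - [0,-1,0]
  twist:
    - [0,0,-0.1]
    - [0,0,-0.2]
    - [0,0,-0.2]
  hand: [10,10,10]

```text
time: 15.62
tcp_pos: [471.9, -196.9, 97.1]
eef_rot: [-0.002, -0.612, 0.791, 0.002]
force: [-11.1, 0.6, 2.8]
grip_width: 21.9
gripper_force: 30.1
```

```bash
python3 -c "
from h import *
s,g=rep()"
```

```text
15.62 [ 471.87 -196.93   97.09] g -0.061 Fgx -10.88 Fgy -2.14 Fz 2.83 M [0.08 2.07 0.  ] w 21.9 err [-0.1 -0.4] hd -1.824
```

Emit:
jog_arm:
  travel:
    - [0,2,0]
    - [-0.3,4,0]
    - [-0.4,6,0]
    - [-0.4,6.5,0]
    - [-0.4,6.5,0]
  twist:
    - [0,0,0.5]
    - [0,0,1]
    - [0,0,1.6]
    - [0,0,1.9]
    - [0,0,1.9]
  hand: [10,10,10,10,10]

```text
time: 16.03
tcp_pos: [467.4, -195.0, 97.3]
eef_rot: [-0.001, -0.599, 0.801, 0.001]
force: [-5.8, 0.2, -2.5]
grip_width: 21.6
gripper_force: 29.8
```

```bash
python3 -c "
from h import *
s,g=rep()
for t in (.11,.05,0): print(rot(s).inv().apply(knob(g,t)-knob(g,.22)).round(1))"
```

```text
16.03 [ 467.41 -195.02   97.3 ] g -0.029 Fgx -5.57 Fgy -1.42 Fz -2.55 M [ 0.12  1.2  -0.04] w 21.6 err [-0.2 -0.5] hd -1.857
[ 7.7 -0.1  9.3]
[11.4 -0.1 14.7]
[14.3 -0.2 19.4]
```

Emit:
jog_arm:
  travel:
    - [1.5,0,2]
    - [4,0.2,5]
    - [6.5,0.2,8]
    - [7.7,0.2,9.3]
    - [7.7,0.2,9.3]
  twist:
    - [0,0,0]
    - [0,0,0]
    - [0,0,0]
    - [0,0,0]
    - [0,0,0]
  hand: [10,10,10,10,10]

```text
time: 16.45
tcp_pos: [465.4, -202.4, 87.9]
eef_rot: [-0.0, -0.599, 0.801, 0.001]
force: [-6.5, 1.8, -1.2]
grip_width: 22.1
gripper_force: 29.8
```

```bash
sed -i 's/def rep():/def rep(th=.21):/; s/knob(q\[0\],.21)/knob(q[0],th)/; s/knob(g,.21)/knob(g,th)/' h.py; python3 -c "
from h import *
s,g=rep(.11)"
```

```text
16.45 [ 465.36 -202.42   87.88] g -0.03 Fgx -6.69 Fgy -0.07 Fz -1.24 M [ 0.31  1.11 -0.07] w 22.1 err [0.1 0.1] hd -1.857
```

Emit:
jog_arm:
  travel:
    - [0.7,0.3,1]
    - [1.3,0.3,2]
    - [2,0.3,3]
    - [2.7,0.3,4]
    - [3.1,0.3,4.6]
    - [3.1,0.3,4.6]
  twist:
    - [0,0,0]
    - [0,0,0]
    - [0,0,0]
    - [0,0,0]
    - [0,0,0]
    - [0,0,0]
  hand: [10,10,10,10,10,10]

```text
time: 16.95
tcp_pos: [464.5, -205.2, 83.6]
eef_rot: [-0.0, -0.599, 0.801, 0.001]
force: [-5.2, 1.9, 0.2]
grip_width: 21.9
gripper_force: 29.9
```

```bash
python3 -c "
from h import *
s,g=rep(.06)"
```

```text
16.95 [ 464.49 -205.23   83.59] g -0.029 Fgx -5.48 Fgy 0.43 Fz 0.25 M [0.32 1.03 0.03] w 21.9 err [-0. -0.] hd -1.856
```

Emit:
jog_arm:
  travel:
    - [0.6,0,1]
    - [1.1,0,2]
    - [1.7,0,3]
    - [2.2,0,4]
    - [2.7,0,4.8]
    - [2.7,0,4.8]
  twist:
    - [0,0,0]
    - [0,0,0]
    - [0,0,0]
    - [0,0,0]
    - [0,0,0]
    - [0,0,0]
  hand: [10,10,10,10,10,10]

```text
time: 17.45
tcp_pos: [463.9, -208.0, 78.9]
eef_rot: [-0.0, -0.599, 0.801, 0.001]
force: [-5.3, 0.8, -0.1]
grip_width: 21.7
gripper_force: 29.9
```

```bash
python3 -c "
from h import *
s,g=rep(0)"
```

```text
17.45 [ 463.87 -208.03   78.92] g -0.03 Fgx -5.32 Fgy -0.67 Fz -0.13 M [ 0.25  1.04 -0.04] w 21.7 err [-0.2 -0.6] hd -1.857
```

Emit:
jog_arm:
  travel:
    - [0,0,0]
    - [0,0,0]
    - [0,0,0]
    - [0,0,0]
    - [0,0,0]
    - [0,0,0]
  twist:
    - [0,0,0]
    - [0,0,0]
    - [0,0,0]
    - [0,0,0]
    - [0,0,0]
    - [0,0,0]
  hand: [28,32,40,50,60,60]

```text
time: 17.95
tcp_pos: [465.5, -208.8, 79.7]
eef_rot: [0.001, -0.599, 0.801, -0.001]
force: [-0.0, -0.2, 0.7]
grip_width: 51.4
gripper_force: 0.0
```

Emit:
jog_arm:
  travel:
    - [0,0,-4]
    - [0,0,-14]
    - [0,0,-30]
    - [0,0,-50]
    - [0,0,-70]
    - [0,0,-85]
    - [0,0,-92]
    - [0,0,-95]
  twist:
    - [0,0,0]
    - [0,0,0]
    - [0,0,0]
    - [0,0,0]
    - [0,0,0]
    - [0,0,0]
    - [0,0,0]
    - [0,0,0]
  hand: [60,60,60,60,60,60,60,60]

```text
time: 18.62
tcp_pos: [465.4, -208.9, 176.3]
eef_rot: [0.001, -0.599, 0.801, -0.002]
force: [-0.4, -0.3, 0.9]
grip_width: 51.2
gripper_force: 0.0
```

```bash
python3 -c "
from h import *
import cv2
from plant import camera
rep(0)
c=camera('wrist');d=camera('scene');pickle.dump(c,open('pics/w6.pkl','wb'))
a=cv2.resize(c['img'][60:310,120:370,::-1],(400,400),interpolation=cv2.INTER_CUBIC)
b=cv2.resize(d['img'][140:270,190:320,::-1],(400,400),interpolation=cv2.INTER_CUBIC)
cv2.imwrite('pics/w6.png',np.hstack([a,b]))"
```

```text
18.62 [ 465.39 -208.89  176.32] g -0.04 Fgx -0.28 Fgy -0.36 Fz 0.86 M [-0.01  0.01  0.  ] w 51.2 err [-0.1 -0.4] hd -1.857
```

View pics/w6.png

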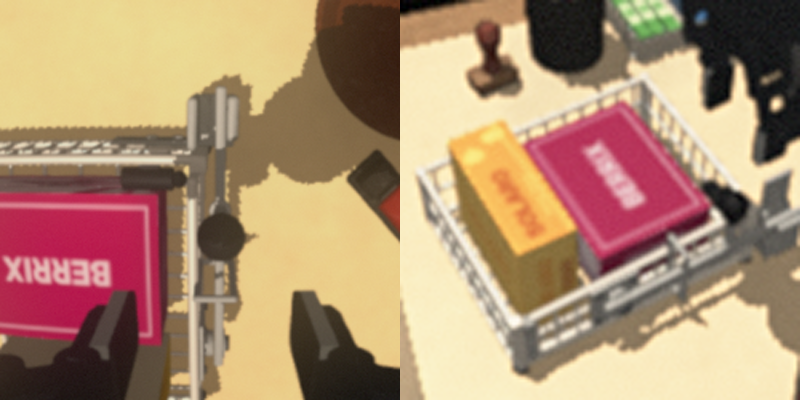

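```bash
python3 -c "
from h import *
c=pickle.load(open('pics/w6.pkl','rb'))
p=wray(c,(120+221.5/1.6-.5,60+238.5/1.6-.5),100);print(p.round(1))
for g in (-.02,-.03,-.01): print(g,knob(g,0).round(1),knob(g,.08).round(1))"
```

```text
[ 462.3 -206.7  100. ]
-0.02 [ 462.1 -208.1  100. ] [ 463.5 -203.5  107.4]
-0.03 [ 463.7 -208.7  100. ] [ 465.  -204.1  107.4]
-0.01 [ 460.6 -207.4  100. ] [ 462.  -202.9  107.4]
```

```bash
python3 -c "
from plant import hand_in
print(hand_in())"
```

```text
the job is handed in; nothing more can be done
None
```

The job is handed in at about 19 s: the carton was set down on its long edge in the left half of the crate, and the gate is shut with the latch bar down in the striker's notch and holding against its buffer. The carton is turned half round from how it stood, because the last joint's range ruled out the other way.

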